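Refit the pottery wheel's speed knob and keep it pushed in

TASK

The black speed knob of the pottery wheel's control box has come off and stands on the table. Pick it up, turn it so that the flat in its bore matches the flat on the D-shaped spindle, push it fully home on the spindle, then push it on down against the spindle's spring to the stop. Finish while still holding the knob pushed in (do not let go), and leave the pot, the jar and the trimming tool where they are.

Things in the scene. Friction and masses are not known exactly. Their poses are not given: they have to be found in the camera images.
- knob: Loose black plastic knob, about 70 g, 43 mm high, standing upright. Origin: centre of its underside, z up. Round skirt 46 mm in diameter, z = 0 to 21 mm. On it a bar grip, z = 21 to 43 mm, 14 mm thick along y, reaching along x from -21 mm (square tail) to +29 mm; past +19 mm it narrows to a nose that overhangs the skirt: +x is where the nose points
- knob_bore (a point): Centre of the bore's mouth in the knob's underside (same point and axes as the knob's origin). The blind bore is D-shaped: 17.5 mm in diameter, 18 mm deep, with its flat on the +x (nose) side, 5.75 mm from the axis; the mouth has a 1.8 mm chamfer
- spindle_seat (a point): Top of the round shoulder (28 mm in diameter) of the upright steel spindle on the control box, on its axis, z up; 74 mm above the table when not pressed. When the knob is home its underside rests here (knob origin at this point) and its nose points along +x of this frame, the way the shaft's flat faces
- shaft_top (a point): Top centre of the spindle's D-shaft, 16 mm above the shoulder. The shaft is 16 mm in diameter, with a 1.5 mm chamfer on top and a flat all along one side, 5 mm from the axis, facing +x of this frame
- dial (a joint): Angle (rad) of the spindle with its round dial plate relative to the box's +x, anticlockwise from above; starts anywhere within 0.5, range 0.9 either way. It turns stiffly (0.12 N m of friction). A small dark raised pointer on the plate, 25 to 34 mm from the axis and at most 66 mm above the table, points the way the shaft's flat faces
- spindle (a joint): How far the spindle is pushed down against its spring, m: 0 = up, 0.006 = at the stop. The spring takes 3 N to start and 9 N at the stop. The spindle can be pressed also by a knob that only stands on top of the shaft, so this alone does not show that the knob is home
- control_box: The wheel's grey control box, fixed to the table, 140 mm (its x) by 120 mm (its y), flat top 60 mm above the table. Origin: centre of its underside. In the middle of its top a dial plate, 68 mm in diameter and 3 mm thick, with the spindle at its centre; white scale ticks around it
- pot: Bystander: a clay cup, rim 84 mm in diameter, 85 mm high, standing on the table; origin: centre of its underside
- jar: Bystander: a white jar, 56 mm in diameter, 75 mm high; origin: centre of its underside
- trimmer: Bystander: a trimming tool lying on the table, 155 mm long along its x (wooden handle from x = -75 to +35 mm, wire loop to +80 mm), at most 15 mm high; origin at its middle, on the table
Not all that is in view belongs to the job. Leave any turquoise or yellow look-alike of the knob alone. There is more than one size of the control_box; the job needs the largest.

How it is judged:
On the way:
1. the knob is lifted clear of the table in the gripper (height (world z) of knob above 0.04 m and contact force between the fingers and knob above 0.3 N), for 0.1 s.
At the end, for the whole second after the job is handed in: The knob is home on the spindle (underside within 2.5 mm of the shoulder, axes within 3 mm, upright within 0.1 rad, flat on flat within 0.25 rad) and the gripper is holding it pushed in and still: spindle down by more than 4.5 mm of its 6 mm, fingers pressing on the knob with more than 2 N (horizontal distance between knob and spindle_seat below 0.003 m and z of knob in the frame of spindle_seat between -0.003 and 0.0025 m and angle between the x axis of knob and the x axis of spindle_seat, either way round below 0.25 rad and angle between knob's own z axis and vertical below 0.1 rad and value of joint spindle above 0.0045 m and contact force between the fingers and knob above 2 N and linear speed of knob below 0.03 m/s); the arm keeps its last pose, push and grip.
It fails at once if the pot is shoved or tipped (distance of pot from where it was at the start of the episode above 0.03 m or angle between pot's own z axis and vertical above 0.5 rad).
It fails at once if the jar is shoved or tipped (distance of jar from where it was at the start of the episode above 0.03 m or angle between jar's own z axis and vertical above 0.5 rad).
It fails at once if the trimming tool is moved (distance of trimmer from where it was at the start of the episode above 0.03 m).
It also fails if it takes over 45 s, if anything falls off the work surface, if the arm or the gripper's body presses on something with over 40 N, if the wrist force passes 120 N, or if a joint passes its speed limit or range.

ROBOT

A 6-joint arm with a two-finger parallel gripper is mounted at the origin on the work surface. World frame = base frame: x ahead of the robot, y to its left, z up, the work surface at z = 0. Lengths are in m, angles in rad, forces in N, time in s.
With the tool pointing down it reaches from about 0.25 to 0.775 m from the base axis. Payload 8.9 kg.
Tool frame: the origin (TCP) lies midway between the tips of the shut fingers; the grasp point (between the pads) lies behind it (arm.grip_point_offset is the x of the grasp point in the tool frame, in m); x points along the fingers, z is the direction in which the jaws open and shut, and the axes are right-handed (so a half turn about x gives the same grasp; the last joint's range is limited). The gripper opens to 85 mm and grips with 20 to 120 N. Pads are 22 mm wide; open, the fingers measure 114 mm over their backs; the gripper's body (76 mm by 85 mm) begins 54 mm behind the grasp point. The pads swing forward as they close: fully open they stand 13 mm farther back than shut.
Start: joints at [-1.3, 0.291, -0.153, 1.127, 0, 1.431], TCP at [0.209, -0.482, 0.231] pointing down, gripper open.
Joint ranges: [-2.52, 2.52], [-0.91, 1.74], [-1.3, 1.37], [-1.96, 2.02], [-1.52, 1.47], [-3.14, 3.14]. Speed limits (rad/s): [2.22, 2.22, 2.79, 3.14, 3.14, 3.14].

INTERFACE

Orientations are given as a 3x3 rotation matrix whose columns are the frame's x, y, z axes.
In Python, from bench import arm, grab_frame, search_frame, trace, place_of gives the robot as it stands. Calls block until the motion is done:
- arm.move_to(position, orientation): joint-space move of the TCP to a pose.
- arm.move_l(position, orientation=None, feed=0.15): straight line of the TCP; orientation=None keeps the orientation; feed is the mean speed in m/s.
- arm.set_joints(angles): joint-space move.
- arm.set_gripper(opening, grip_force=None): opening from 0.0 (shut) to 1.0 (fully open); grip_force is the grip in N (None keeps the last); returns when the fingers have stopped.
- arm.wait(seconds).
- arm.inverse_kinematics(position, orientation): joint angles nearest the present ones, or None.
- grab_frame(name): name is "scene" or "top"; returns a dict with "img" (384x512x3 uint8, red, green, blue), "camera_matrix" (3x3 intrinsics, pixels), "k1" (the pictures are not rectified: a ray, as slopes to the right and down, at radius r is drawn at 1 + k1 r^2 times it, then the intrinsics apply), "T" (4x4, takes a point from camera to world coordinates). Camera axes: x right, y up, looking along -z (the intrinsics and any distortion apply to the point x, -y, -z); pixel columns grow to the right and rows downward; lengths in m; the calibration is good to about 2 mm. A picture is of the moment at which its call begins. There is no depth.
A pose or a line that the arm cannot do raises arm.PlanningError and nothing moves.
- arm.sign_off(): hands the job in, once; it reports no verdict.
Trained networks look in the newest picture that a camera, given by its name, has taken for a name from the list of things; names that differ only in an ending like _2 or _b are one class to them, and where a whole thing is asked for, a point or a joint stands for the part that bears it (a point fixed in the world has none). Each returns a list of dicts, best first, with "conf" (0 to 1); they miss things now and then, are a little off and sometimes report something else, mostly with a low value. They report only what shows in the picture. A call takes as long as a camera call. They do not tell look-alikes from the thing itself.
- search_frame(name, camera): "xy" ([column, row] in pixels, amid what is visible of it).
- trace(name, camera): "region" (384x512 bool, what is visible of it) and "xy" ([column, row] in pixels, amid what is visible of it).
- place_of(name, camera): "xy" ([column, row] in pixels: a listed point, or the origin of a listed thing).
Readings, each from a call of its own:
- arm.read_time(): time.
- arm.read_joints(): joint angles.
- arm.read_joint_velocities(): joint speeds.
- arm.read_effort(): joint torques, N m.
- arm.read_ee_pos(): TCP position.
- arm.read_ee_rot(): TCP orientation.
- arm.read_wrist_force(): force on the tool from outside, world axes, zero at the start.
- arm.read_wrist_torque(): the same for the moment, N m.
- arm.read_finger_gap(): opening from 0.0 (shut) to 1.0 (fully open).
Only numpy, scipy, OpenCV 4.12 (cv2) and the standard library are available. Lean on these libraries where they do the work, as an engineer would, in place of code of your own. Each camera call takes 0.05 s, during which the arm holds its last target. There are 200 camera calls.

## Working session

There is one attempt and no reset: what is moved stays moved. The work goes in short steps, each a Python script; the robot and the scene stay as the last script left them, time stands still between calls to the robot, and variables do not carry over. Pictures are saved under pics/ and viewed, on a budget of 10 in all, crops included, one or two more only if the job needs it, and the job is handed in when it is done.

```bash
mkdir -p pics
cat > h.py <<'E'
import numpy as np, cv2
from bench import arm, grab_frame, search_frame, trace, place_of
def ray(f,xy):
    K=f["camera_matrix"]; k=f["k1"]
    d=np.array([(xy[0]-K[0,2])/K[0,0],(xy[1]-K[1,2])/K[1,1]]); u=d.copy()
    for _ in range(30): u=d/(1+k*(u@u))
    T=np.array(f["T"]); return T[:3,3],T[:3,:3]@np.array([u[0],-u[1],-1])
def atz(f,xy,z):
    o,d=ray(f,xy); return o+d*(z-o[2])/d[2]
def proj(f,p):
    T=np.array(f["T"]);K=f["camera_matrix"]
    c=T[:3,:3].T@(np.array(p)-T[:3,3]); u=np.array([c[0],-c[1]])/-c[2]; u=u*(1+f["k1"]*(u@u))
    return np.array([K[0,0]*u[0]+K[0,2],K[1,1]*u[1]+K[1,2]])
def save(img,n): cv2.imwrite("pics/"+n,cv2.cvtColor(img,cv2.COLOR_RGB2BGR))
E
python3 - <<'E'
from h import *
fs={c:grab_frame(c) for c in("top","scene")}
for c,f in fs.items():
    save(f["img"],c+"0.png"); print(c,f["T"].round(3).tolist(),f["camera_matrix"][0,0])
    for n,z in [("knob",0),("spindle_seat",.074),("shaft_top",.09),("control_box",0),("pot",0),("jar",0),("trimmer",0)]:
        print(n,[(np.round(d["xy"],1).tolist(),round(d["conf"],2),atz(f,d["xy"],z)[:2].round(4).tolist()) for d in place_of(n,c)])
print(arm.grip_point_offset)
E
```

```text
top [[-0.035, 0.978, -0.208, 0.314], [-0.999, -0.034, 0.006, -0.002], [-0.001, 0.208, 0.978, 1.366], [0.0, 0.0, 0.0, 1.0]] 483.81174214012736
knob [([307.0, 167.9], 0.77, [0.6666, -0.1673]), ([344.8, 199.3], 0.75, [0.5697, -0.2707]), ([309.4, 202.3], 0.55, [0.5645, -0.1683])]
spindle_seat [([175.4, 202.6], 0.62, [0.5628, 0.2046]), ([194.5, 266.9], 0.46, [0.388, 0.1544]), ([111.5, 211.3], 0.35, [0.5448, 0.3783])]
shaft_top [([109.6, 209.6], 0.6, [0.5467, 0.3788]), ([176.1, 198.8], 0.47, [0.57, 0.2002]), ([196.4, 269.5], 0.36, [0.3801, 0.1475])]
control_box [([196.4, 270.9], 0.64, [0.381, 0.1582]), ([115.9, 211.3], 0.62, [0.5576, 0.3874]), ([179.1, 206.2], 0.6, [0.5662, 0.2059])]
pot [([242.9, 144.4], 0.64, [0.7447, 0.0174])]
jar [([379.8, 164.5], 0.88, [0.6695, -0.3809])]
trimmer [([249.5, 249.9], 0.61, [0.4343, 0.0081])]
scene [[0.043, -0.755, 0.655, 1.212], [0.999, 0.035, -0.025, -0.028], [-0.004, 0.655, 0.755, 0.827], [0.0, 0.0, 0.0, 1.0]] 370.15259860734267
knob [([197.6, 243.7], 0.78, [0.6668, -0.1624]), ([167.0, 213.8], 0.67, [0.5623, -0.2556]), ([197.5, 214.2], 0.58, [0.5675, -0.1683]), ([332.8, 185.8], 0.27, [0.4779, 0.2333])]
spindle_seat [([329.8, 190.8], 0.51, [0.5614, 0.1983]), ([391.3, 191.0], 0.51, [0.57, 0.3687]), ([308.3, 152.1], 0.43, [0.4057, 0.1609])]
shaft_top [([396.3, 193.3], 0.62, [0.5923, 0.3716]), ([332.5, 186.3], 0.54, [0.5596, 0.2036]), ([304.7, 151.4], 0.38, [0.4194, 0.1467])]
control_box [([391.0, 202.1], 0.91, [0.5496, 0.3944]), ([331.4, 192.2], 0.67, [0.5031, 0.2244]), ([304.1, 166.0], 0.62, [0.39, 0.1573]), ([324.4, 206.3], 0.59, [0.5556, 0.1947]), ([256.1, 175.5], 0.43, [0.4245, 0.0038])]
pot [([269.0, 265.2], 0.63, [0.7398, 0.0227])]
jar [([106.0, 244.5], 0.84, [0.6606, -0.4113]), ([194.4, 214.3], 0.63, [0.5675, -0.1771])]
trimmer [([269.0, 267.6], 0.5, [0.7467, 0.0223]), ([260.1, 176.4], 0.45, [0.4289, 0.0159])]
-0.0187
```

View pics/top0.png

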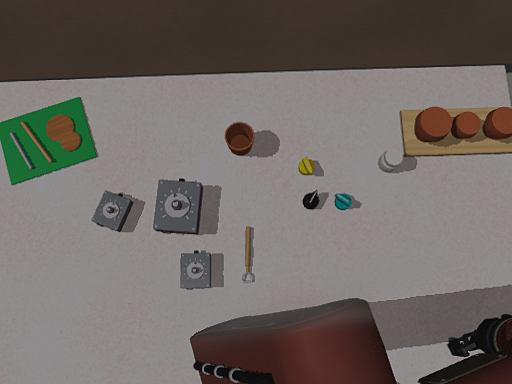

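View pics/scene0.png

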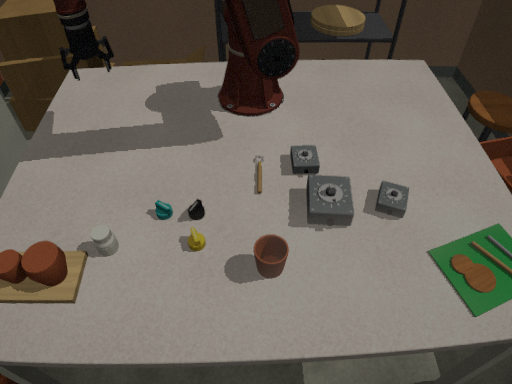

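Top view: black knob at (310,201), turquoise at (344,201), yellow at (306,167), largest box at (178,206). Scene view: black knob at (197,210), largest box at (330,200). Next I need zoomed views for the orientations.

Run:
```python
from h import *
a=grab_frame("top")["img"]; b=grab_frame("scene")["img"]
def cr(i,x,y,s): return cv2.resize(i[y-s:y+s,x-s:x+s],(300,300),interpolation=cv2.INTER_CUBIC)
save(np.vstack([np.hstack([cr(a,310,201,15),cr(b,197,210,15)]),np.hstack([cr(a,178,205,30),cr(b,330,200,30)])]),"crop0.png")
```

```text
(no output)
```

View pics/crop0.png

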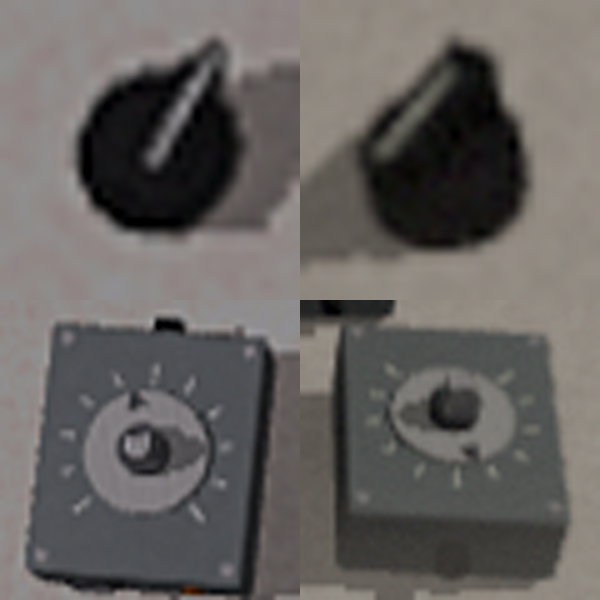

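```bash
cat > fit.py <<'E'
from h import *
from scipy.optimize import minimize
S=8
def knobmask(f,p,x0,y0,n,base=0.):
    x,y,w=p; c,s=np.cos(w),np.sin(w); m=np.zeros((n*S,n*S),np.uint8)
    t=np.linspace(0,2*np.pi,40)
    sk=[(.023*np.cos(a),.023*np.sin(a),z) for a in t for z in(0,.021)]
    bar=[(a,b,z) for a,b in((-.021,.007),(-.021,-.007),(.019,.007),(.019,-.007),(.029,.0015),(.029,-.0015)) for z in(.021,.043)]
    for P in(sk,bar):
        q=np.array([proj(f,(x+c*a-s*b,y+s*a+c*b,z+base)) for a,b,z in P])
        q=((q-[x0,y0]+.5)*S).astype(np.float32)
        cv2.fillConvexPoly(m,cv2.convexHull(q).astype(np.int32),1)
    return cv2.resize(m.astype(np.float32),(n,n),interpolation=cv2.INTER_AREA)
def fitknob(views,base=0.,p0=None,n=40):
    D=[]
    for f,cx,cy in views:
        x0,y0=cx-n//2,cy-n//2; g=f["img"][y0:y0+n,x0:x0+n].max(2).astype(float)
        bg=95.; D.append((f,x0,y0,np.clip((bg-g)/(bg-40),0,1)))
    def cost(p): return sum(np.abs(knobmask(f,p,x0,y0,n,base)-d).sum() for f,x0,y0,d in D)
    best=None
    for w in np.arange(-3.1,3.1,.5):
        r=minimize(cost,[*p0,w],method="Nelder-Mead",options=dict(initial_simplex=[[*p0,w],[p0[0]+.006,p0[1],w],[p0[0],p0[1]+.006,w],[*p0,w+.3]],xatol=1e-4,fatol=.05))
        if best is None or r.fun<best.fun: best=r
    return best.x.round(4),round(best.fun,1)
E
python3 - <<'E'
from fit import *
T=grab_frame("top");Sc=grab_frame("scene")
for v in([(T,310,201)],[(Sc,197,210)],[(T,310,201),(Sc,197,210)]): print("knob",fitknob(v,p0=(.566,-.168)))
for a,b in(((310.2,202.2),(316.8,190.8)),): 
    d=atz(T,b,.043)-atz(T,a,.043); print("line top",atz(T,a,.043).round(4),np.arctan2(d[1],d[0]))
d=atz(Sc,(197.5,201.5),.043)-atz(Sc,(189.5,210.5),.043); print("line sc",atz(Sc,(189.5,210.5),.043),np.arctan2(d[1],d[0]))
for nm,f,cx,cy in(("top",T,178,205),("scene",Sc,330,200)):
    g=f["img"].astype(float).mean(2)
    # disc centre: max contrast inside vs just outside
    t=np.linspace(0,2*np.pi,120,endpoint=False)
    def samp(c,r,z,t=t):
        q=np.array([proj(f,(c[0]+r*np.cos(a),c[1]+r*np.sin(a),z)) for a in t]).astype(np.float32)
        return cv2.remap(g.astype(np.float32),q[None,:,0],q[None,:,1],cv2.INTER_CUBIC)[0]
    cost=lambda c: -np.minimum(samp(c,.0315,.063)-samp(c,.0365,.063),40).sum()
    r=min((minimize(cost,[.562+i,.2+j],method="Nelder-Mead",options=dict(initial_simplex=[[.562+i,.2+j],[.568+i,.2+j],[.562+i,.206+j]])) for i in(-.006,0,.006) for j in(-.006,0,.006)),key=lambda r:r.fun)
    prof=np.mean([samp(r.x,q,.0645) for q in(.026,.028,.030,.032)],0)
    print(nm,"plate",r.x.round(4),r.fun); print(" ".join(f"{int(np.degrees(a))}:{int(v)}" for a,v in zip(t,prof)))
E
```

```text
knob (array([ 0.5668, -0.1706,  2.6338]), np.float64(40.7))
knob (array([ 0.5644, -0.1724, -0.5849]), np.float64(46.9))
knob (array([ 0.5671, -0.171 , -0.5338]), np.float64(94.8))
line top [ 0.5568 -0.1653  0.043 ] -0.5704790644515801
line sc [ 0.58739916 -0.18356699  0.043     ] 2.567274159882537
top plate [0.5585 0.2031] -4539.779296875
0:107 3:91 6:70 9:53 12:44 14:62 18:98 20:119 24:125 27:127 29:127 32:128 36:128 39:128 41:128 45:129 48:126 50:126 54:127 57:126 59:126 63:126 65:128 69:127 72:126 74:126 78:127 81:128 83:128 87:128 90:127 92:127 96:128 99:128 101:127 105:126 108:126 110:125 114:127 117:127 119:126 122:126 126:128 129:127 131:126 135:127 138:126 140:125 144:126 147:127 149:126 153:126 156:126 158:127 162:125 165:125 167:126 171:125 174:125 176:126 180:126 183:126 185:126 189:126 192:127 194:127 198:126 201:125 203:125 207:126 210:126 212:127 216:126 219:126 221:126 225:127 228:126 230:127 234:124 236:124 239:126 243:127 245:125 248:122 252:115 254:108 258:101 261:93 263:85 267:79 270:78 272:80 276:83 279:92 281:103 285:115 288:124 290:130 294:128 297:125 299:123 30
[... 402 characters left out ...]
 92:119 96:119 99:119 101:119 105:120 108:120 110:119 114:120 117:119 119:117 122:118 126:118 129:117 131:117 135:118 138:117 140:115 144:114 147:109 149:105 153:107 156:110 158:111 162:112 165:112 167:115 171:118 174:112 176:105 180:107 183:113 185:117 189:117 192:116 194:117 198:118 201:119 203:118 207:117 210:116 212:118 216:121 219:121 221:119 225:118 228:118 230:118 234:118 236:118 239:120 243:121 245:119 248:117 252:113 254:109 258:105 261:99 263:93 267:87 270:83 272:84 276:87 279:91 281:94 285:97 288:103 290:110 294:116 297:120 299:122 303:121 306:120 308:120 312:121 315:120 317:121 321:122 324:121 326:120 330:122 333:122 335:122 339:121 342:121 344:122 348:122 351:122 353:118 357:111
```

```bash
cat >> h.py <<'E'
def R(w,flip=1):
    z=flip*np.array([-np.sin(w),np.cos(w),0]); x=np.array([0,0,-1.]); return np.column_stack([x,np.cross(z,x),z])
E
python3 - <<'E'
from fit import *
T=grab_frame("top");Sc=grab_frame("scene")
V=[(T,310,201),(Sc,197,210)]
n=40
for w in(-.56,2.58):
    for f,cx,cy in V:
        x0,y0=cx-20,cy-20; g=f["img"][y0:y0+n,x0:x0+n].max(2); g=cv2.morphologyEx(g,cv2.MORPH_OPEN,np.ones((3,3)))
        d=np.clip((95.-g)/55,0,1)
        r=minimize(lambda p:np.abs(knobmask(f,p,x0,y0,n)-d).sum(),[.566,-.171,w],method="Nelder-Mead",options=dict(initial_simplex=[[.566,-.171,w],[.57,-.171,w],[.566,-.167,w],[.566,-.171,w+.15]]))
        print(w,r.x.round(4),round(r.fun,1))
for fl in(1,-1):
    for p,w in(([.5656,-.1715,.15],-.56),([.5656,-.1715,.023],-.56),([.558,.2025,.09],.165)):
        q=arm.inverse_kinematics(p,R(w,fl)); print(fl,None if q is None else np.round(q,2))
E
```

```text
-0.56 [ 0.5666 -0.1705 -0.5142] 26.0
-0.56 [ 0.5652 -0.1721 -0.6065] 34.3
2.58 [ 0.5672 -0.1706  2.6354] 23.7
2.58 [ 0.5665 -0.172   2.6178] 43.4
1 [-0.42  0.47 -0.11  1.    0.    0.14]
1 [-0.42  0.6  -0.25  0.72  0.    0.14]
1 [ 0.23  0.53 -0.18  0.86  0.    0.06]
-1 [-0.42  0.47 -0.11  1.    0.   -3.  ]
-1 [-0.42  0.6  -0.25  0.72  0.   -3.  ]
-1 [ 0.23  0.53 -0.18  0.86  0.   -3.08]
```

Run:
```python
from h import *
T=grab_frame("top");Sc=grab_frame("scene")
a,b=atz(T,(310.2,202.2),.043),atz(T,(316.8,190.8),.043);print(a,b)
print(atz(Sc,(189.5,210.5),.043),atz(Sc,(197.5,201.5),.043))
w=-.555; p=np.array([.566,-.1713,0]); o=R(w)
arm.set_gripper(0.55,40)
arm.move_to(p+[0,0,.12],o); arm.move_l(p+[0,0,.0245],o,feed=.1)
print("f",arm.read_wrist_force(),arm.read_ee_pos())
arm.set_gripper(0,50); print("gap",arm.read_finger_gap(),arm.read_wrist_force(),arm.read_wrist_torque())
arm.move_l(p+[0,0,.14],o,feed=.1); print("gap",arm.read_finger_gap(),arm.read_wrist_force(),arm.read_time())
f=grab_frame("scene"); c=proj(f,p+[0,0,.13]).astype(int);print(c)
x,y=c; save(cv2.resize(f["img"][y-35:y+35,x-35:x+35],(560,560),interpolation=cv2.INTER_CUBIC),"lift.png")
```

```text
[ 0.55678915 -0.16533735  0.043     ] [ 0.58852221 -0.1856987   0.043     ]
[ 0.58739916 -0.18356699  0.043     ] [ 0.55666232 -0.16367785  0.043     ]
f [-0.13637906  1.02600353  0.30153226] [ 0.56648163 -0.17153307  0.0251034 ]
gap 0.15134590091605882 [-0.31855138 -0.07582236  5.13103241] [ 0.02513408  0.03854855 -0.00521668]
gap 0.14931144261469056 [-0.66427297 -0.12684303 -0.99444731] 6.25
[190 182]
```

View pics/lift.png

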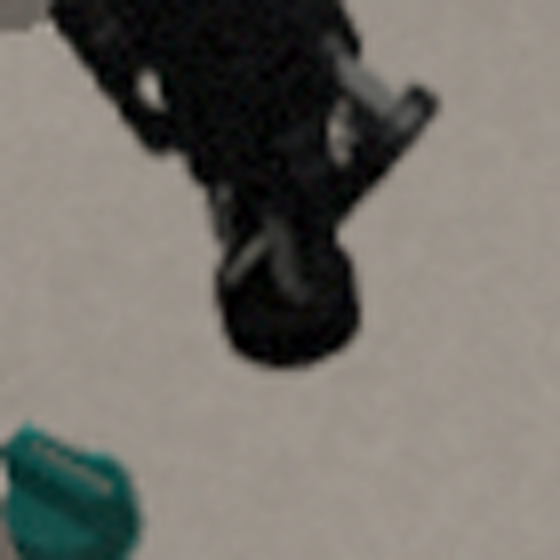

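Picked and lifted; the scene crop shows the knob upright in the fingers, bar between the pads at about (285,270), line end at lower left (the nose). The indicator line spans −11 to +26 mm along the −0.56 rad direction, so the nose points that way.

Run:
```python
from h import *
w=.165; p=np.array([.558,.2025,0]); o=R(w)
arm.move_l([.566,-.1713,.18],feed=.15)
arm.move_to(p+[0,0,.18],o); arm.move_l(p+[0,0,.125],o,feed=.1)
print(arm.read_ee_pos(),arm.read_wrist_force(),arm.read_finger_gap(),arm.read_time())
out=[]
for n in("scene","top"):
    f=grab_frame(n); x,y=proj(f,p+[0,0,.09]).astype(int); s=28
    c=cv2.resize(f["img"][y-s:y+s,x-s:x+s],(400,400),interpolation=cv2.INTER_CUBIC)
    def circ(r,z,col):
        q=np.array([proj(f,p+[r*np.cos(a),r*np.sin(a),z]) for a in np.linspace(0,6.3,60)])
        q=((q-[x-s,y-s]+.5)*400/(2*s)).astype(np.int32); cv2.polylines(c,[q],True,col,1)
    circ(.023,.1,(255,0,0)); circ(.034,.063,(0,255,0)); circ(.014,.074,(255,255,0))
    out.append(c)
save(np.hstack(out),"above.png")
```

```text
[0.55839868 0.20230326 0.12545319] [-0.67012982 -0.25311186 -0.67939856] 0.15097333137631766 8.8167
```

View pics/above.png

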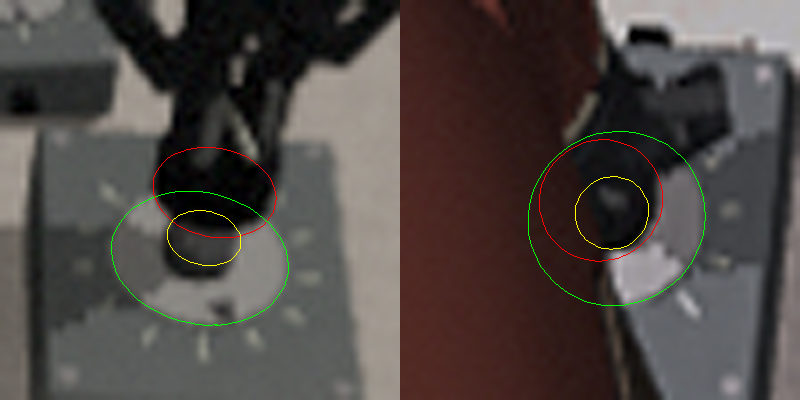

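The scene crop shows the knob above the spindle; the skirt's lower edge (row ~228) sits ~9 px above the predicted circle (row 237). That could be an offset along the bar, or height or tilt. The top view is hidden by the arm. I'll turn the knob ±90° over clear table to separate these.

Run:
```python
from h import *
arm.move_l([.558,.2025,.19],feed=.15)
p=np.array([.55,-.05,.19]); out=[]
for w in(.165-1.57,.165+1.57):
    arm.move_to(p,R(w)); arm.wait(.3); e=np.array(arm.read_ee_pos()); f=grab_frame("scene"); b=e-[0,0,.025]
    x,y=proj(f,b).astype(int); s=24
    c=cv2.resize(f["img"][y-s:y+s,x-s:x+s],(400,400),interpolation=cv2.INTER_CUBIC); k=400/(2*s)
    g=c.max(2)
    for dz in(0,.021):
        q=np.array([proj(f,b+[.023*np.cos(a),.023*np.sin(a),dz]) for a in np.linspace(0,6.3,60)])
        q=((q-[x-s,y-s]+.5)*k); cv2.polylines(c,[q.astype(np.int32)],True,(255,0,0),1)
        print(w,dz,"pred L/R/bottom",q[:,0].min().round(1),q[:,0].max().round(1),q[:,1].max().round(1))
        r=int(q[:,1].mean()); row=np.where(g[r]<75)[0]; print("row",r,"dark",row.min() if len(row) else None,row.max() if len(row) else None)
    m=(g<75); print("bottom",np.where(m.any(1))[0].max(),"px/mm",k*(proj(f,b+[0,.001,0])-proj(f,b))[0])
    out.append(c)
save(np.hstack(out),"rot.png"); print(arm.read_time())
```

```text
-1.405 0 pred L/R/bottom 128.9 280.7 259.5
row 206 dark 131 275
-1.405 0.021 pred L/R/bottom 124.8 279.1 209.7
row 156 dark 106 275
bottom 252 px/mm 3.302029778766998
1.735 0 pred L/R/bottom 134.9 286.7 259.2
row 206 dark 138 281
1.735 0.021 pred L/R/bottom 130.7 285.0 209.4
row 156 dark 134 281
bottom 251 px/mm 3.302043816210443
13.8917
```

View pics/rot.png

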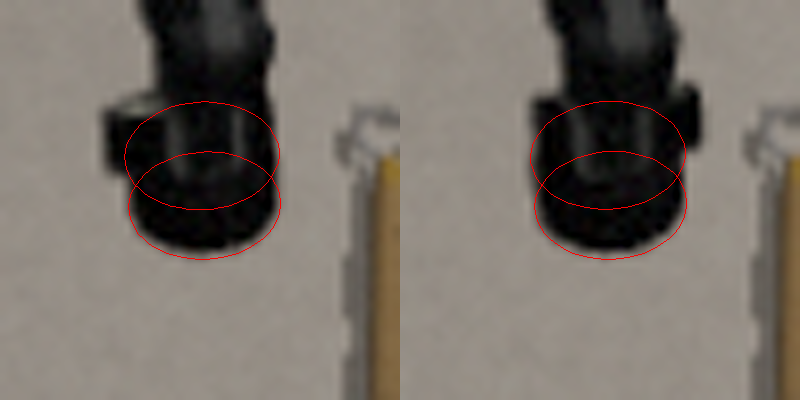

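Offset along the bar is under 0.3 mm, the knob is upright, and both turns show the same ~1 px vertical bias, so that is the camera and not the knob. Now I'll insert it, watching the force.

Run:
```python
from h import *
w=.165; p=np.array([.5588,.2027,0]); o=R(w)
arm.move_to(p+[0,0,.18],o); arm.move_l(p+[0,0,.119],o,feed=.1)
z=.119
while z>.0925:
    z-=.0015; arm.move_l(p+[0,0,z],o,feed=.03)
    F=np.array(arm.read_wrist_force()); e=np.array(arm.read_ee_pos()); print(round(z,4),e.round(4),F.round(1),np.round(arm.read_wrist_torque()[2],3),round(arm.read_time(),1))
    if F[2]>16 or np.hypot(F[0],F[1])>12: break
```

```text
0.1175 [0.5591 0.2028 0.1179] [-0.4 -0.8 -0.5] -0.026 16.7
0.116 [0.5587 0.2027 0.116 ] [-0.3  0.7 -1.4] 0.001 16.9
0.1145 [0.5587 0.2027 0.1144] [-0.2 -0.7 -1. ] 0.051 17.2
0.113 [0.5587 0.2027 0.1129] [-0.2  0.1 -0.2] -0.003 17.4
0.1115 [0.5587 0.2026 0.1114] [ 0.6  0.1 -1.4] 0.027 17.7
0.11 [0.5587 0.2027 0.1098] [-0.8 -0.1 -0.4] -0.079 17.9
0.1085 [0.5587 0.2026 0.1083] [-0.4 -1.  -1.3] -0.024 18.2
0.107 [0.5587 0.2027 0.1068] [-0.4 -2.  -2.1] 0.02 18.4
0.1055 [0.5587 0.2027 0.1053] [-0.9 -1.8 -1.2] -0.024 18.7
0.104 [0.5587 0.2027 0.1038] [-1.6 -1.  -0.8] 0.049 18.9
0.1025 [0.5587 0.2026 0.1023] [-1.7 -2.9 -2.3] -0.004 19.2
0.101 [0.5587 0.2027 0.1008] [-3.2 -1.4 -1.9] 0.028 19.4
0.0995 [0.5587 0.2026 0.0993] [-2.4 -1.6 -1.4] 0.002 19.7
0.098 [0.5588 0.2027 0.0981] [-3.6 -2.3  3.2] -0.011 19.9
0.0965 [0.5588 0.2027 0.0966] [-4.1 -2.5  4.8] -0.037 20.2
0.095 [0.5588 0.2027 0.0952] [-4.7 -2.5  5. ] 0.022 20.4
0.0935 [0.5588 0.2027 0.0938] [-4.6 -3.6  7.2] -0.03 20.7
0.092 [0.5589 0.2027 0.0929] [-7.2 -2.2 12.5] -0.028 20.9
```

The knob went in with no resistance until the shoulder (TCP 0.099). The force then rose along the spring line and stepped up at the stop (0.093). I'll add a little push and a firmer grip, then check.

Run:
```python
from h import *
arm.set_gripper(0,70)
arm.move_l([.5585,.2026,.0908],R(.165),feed=.03)
for _ in range(3):
    arm.wait(.4); print(np.array(arm.read_ee_pos()).round(4),np.round(arm.read_wrist_force(),1),round(arm.read_finger_gap(),3),arm.read_time())
f=grab_frame("scene"); x,y=proj(f,[.5588,.2027,.08]).astype(int); s=30
save(np.hstack([cv2.resize(f["img"][y-s:y+s,x-s:x+s],(400,400),interpolation=cv2.INTER_CUBIC),cv2.resize(f["img"],(400,400))]),"end.png")
```

```text
[0.559  0.2027 0.0928] [-10.   -3.1  21.2] 0.14 21.775
[0.5589 0.2027 0.0929] [-9.2 -3.  22.5] 0.146 22.175
[0.559  0.2027 0.0929] [-8.4 -3.8 21.4] 0.146 22.575
```

View pics/end.png

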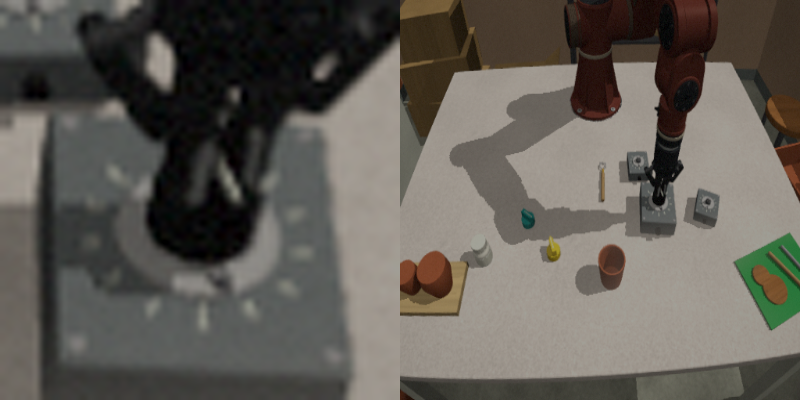

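The picture shows the knob seated low on the plate of the largest box, with the skirt just above the plate and the pointer at about (222,282) lined up with the nose. The pot, jar and trimmer are undisturbed.

```bash
python3 -c "
from bench import arm
arm.sign_off()"
```

```text
the job is handed in; nothing more can be done
```

I picked up the black knob by its bar and turned it to the pointer angle on the largest box (about 0.165 rad). I pushed it home and on down to the stop, and handed in at about 22.6 s while still gripping it.

**Last checks:**
- **Insertion:** there was almost no vertical resistance until shoulder height (TCP z 0.099 m). The force then rose along the spring and stepped up at the stop (0.093 m), which matches about 6 mm of travel.
- **Final hold:** it was steady for the 0.8 s I watched, with about 21–22 N down and a grip setting of 70 N.
- **Scene:** the last picture shows the knob seated low on the plate, and the pot, jar and trimming tool where they were.

**What did not fully agree:**
- A side force of about 9 N remained, which suggests my spindle position was off by a fraction of a millimetre.
- The scene camera showed a vertical bias of about 1 px, which I put down to calibration.
- A silhouette fit did not clearly tell the nose from the tail. I settled it from where the indicator line lies on the bar and from the views of the knob in the gripper.
- The arm blocked the top camera during insertion, so the seating was checked only by force, depth and the scene camera.

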